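Press the brass tuner sleeve home in the resonator cavity

TASK

Fit the brass tuner sleeve to the resonator cavity: lift it out of the sloping rest and stand it on the bare bench, upright with its knurled head up, and let go of it. Then take it again by the knurled head from straight above and press it, barrel first, into the bore of the cavity's lid between the two coaxial ports until its shoulder sits flush on the lid all round; it goes in firmly against sprung contacts. Let go and leave the other things on the bench where they are.

Things in the scene. Friction and masses are not known exactly. Their poses are not given: they have to be found in the camera images.
- sleeve: Brass tuner sleeve, loose, 0.24 to 0.39 kg, 87 mm long. Origin: centre of the barrel's flat end (nose); z runs to the head. Barrel dia 40 from z 0 to 52 mm (first 12 mm taper from dia 36), shoulder dia 54 from 52 to 59, knurled head dia 32 from 59 to 87. Starts in the rest with its axis 30 deg above horizontal, nose low; centre of mass 41 mm from the nose. Stands stably on its nose.
- sleeve_barrel (a point): Point on the sleeve's axis 30 mm from the nose, where the 40 mm barrel can be gripped across while it lies in the rest. z along the sleeve towards the head.
- sleeve_shoulder (a point): Point on the sleeve's axis 52 mm from the nose, in the plane of the shoulder's underside, the face that must come to lie on the lid. z along the sleeve towards the head.
- sleeve_head (a point): Point on the sleeve's axis 80 mm from the nose, in the knurled head (32 mm diameter): 21 mm above the shoulder's upper face, 7 mm below the head's top. z along the sleeve towards the head.
- rest: White sloping V-rest, fixed; 0.19 m or more of bare bench lies between it and the cavity. Base plate 115 x 76 x 9 mm, origin at the centre of its underside. The V groove, 36 mm wide (narrower than the barrel, so its sides are free for fingers), rises along the rest's x axis at 30 degrees, with a low stop at the nose; the nose centre rests at x -40, y 0, z 44 mm. The head overhangs.
- cavity: Resonator cavity, fixed: copper pot (132 mm over its foot) with an aluminium lid 116 mm (x) by 156 mm (y), 24 mm thick, top 76 mm above the bench. Origin under its centre, z up. Two coaxial ports stand on the lid at y = +53 and -53 mm (flanges 26 mm square, then 20 mm diameter, tops 38 mm above the lid): fingers have room beside the bore along x, not y.
- bore_mouth (a point): Centre of the mouth of the 42 mm bore in the lid's top face; axes as the cavity's. The bore goes through the lid, with free room below for the whole barrel. Six sprung studs in its wall, 12 mm below the mouth, leave 37.4 mm and yield outwards: the sleeve stops on them under its own weight and must be pushed with about 10 to 20 N until the shoulder stops hard on the lid.
- wash_bottle: White solvent wash bottle with red spout, 53 mm diameter, 155 mm tall, loose bystander; origin at the centre of its underside.
- wrench: Small torque wrench with red sleeve, 146 mm long along its own y axis, 21 mm high, loose bystander; origin at the centre of its underside.
- log_book: Dark log book lying flat, 149 x 106 x 12 mm, loose bystander; origin at the centre of its underside.
There are look-alikes about, which are no part of the job. What is meant by the sleeve is not blue, and is the larger of those in its own colour.

How it is judged (in metres and radians):
On the way, in this order (a step that is already met when the one before it is completed fails the run):
1. The sleeve stands upright on its nose on the bench, head up, and is let go (angle between sleeve's own z axis and vertical below 0.08 rad and height (world z) of sleeve below 0.004 m and height (world z) of sleeve_shoulder above 0.045 m and contact force between the fingers and sleeve below 0.3 N and linear speed of sleeve below 0.02 m/s), for 0.2 s.
2. The sleeve is pressed into the bore until its shoulder sits on the lid (z of sleeve_shoulder in the frame of bore_mouth between -0.004 and 0.002 m and horizontal distance between sleeve_shoulder and bore_mouth below 0.0025 m and angle between the z axis of sleeve_shoulder and the z axis of bore_mouth, either way round below 0.035 rad and angle between sleeve_shoulder's own z axis and vertical below 0.05 rad), for 0.1 s.
At the end, for the whole second after the job is handed in: The sleeve is in the cavity's bore, head up: the underside of its shoulder is less than 2 mm above the lid, within 2.5 mm of the bore's axis and within 2 degrees of square; it is let go and at rest (all of step 2 and contact force between the fingers and sleeve below 0.3 N and linear speed of sleeve below 0.01 m/s); the robot touches nothing.
It fails at once if A bystander (wash bottle, torque wrench or log book) is moved by more than 30 mm or the bottle is knocked over (distance of any of wash_bottle, wrench, log_book from where it was at the start of the episode above 0.03 m or angle between wash_bottle's own z axis and vertical above 0.5 rad).
It also fails if it takes over 48 s, if anything falls off the work surface, if the arm or the gripper's body presses on something with over 40 N, if the wrist force passes 120 N, or if a joint passes its speed limit or range.

ROBOT

A 6-joint arm with a two-finger parallel gripper is mounted at the origin on a cart in front of the work surface, level with it; the furniture and walls round the work are solid. World frame = base frame: x ahead of the robot, y to its left, z up, the work surface at z = 0. Lengths are in m, angles in degrees, forces in N, time in s.
With the tool pointing down it reaches from about 0.25 to 0.725 m from the base axis. Payload 9.7 kg.
Tool frame: the origin (TCP) lies between the finger pads; the fingertips stand 17 mm ahead of it and the grasp point (between the pads) lies 2 mm behind it; z points along the fingers, y is the direction in which the jaws open and shut (so a half turn about z gives the same grasp; the last joint's range is limited). The gripper opens to 85 mm and grips with 20 to 120 N. Pads are 22 mm wide; open, the fingers measure 114 mm over their backs; the gripper's body (76 mm by 85 mm) begins 54 mm behind the grasp point. The pads swing forward as they close: fully open they stand 13 mm farther back than shut.
Start: joints at [69.156, 4.979, 10.078, 95.1, 0, 90], TCP at [0.196, 0.514, 0.248] pointing down, gripper open.
Joint ranges: [-179.16, 179.16], [-48.56, 103.87], [-65.8, 70.77], [-126.05, 130.52], [-82.76, 87.17], [-180, 180]. Speed limits (degrees/s): [127.2, 127.2, 147.25, 180, 180, 180].

INTERFACE

Orientations are given as [roll, pitch, yaw] about the fixed x, y, z axes, in that order (R = Rz(yaw) Ry(pitch) Rx(roll)).
In Python, from workcell import monitor, cams, order gives the robot as it stands. The module is installed in compiled form; this text tells all that it offers.
- The arm moves only by the shell command python3 -m handwheel 'ROWS' [OPENING] [FORCE]. ROWS is JSON, a list of rows, each a list of 6 numbers: the shift along the tool's x, y, z in m, then the turn, a rotation vector about the tool's x, y, z in degrees. In form: [[tx, ty, tz, wx, wy, wz], ...]. A call has exactly 8 rows; each row shifts and turns the commanded pose from where the row before left it, along the tool's axes as they then stand; what a row does not reach is not made up. A row lasts 1/12 s, in which the tool goes at most 41.7 mm and 7.16 degrees, less where a joint would pass 70% of its speed; a pose out of reach is approached as far as the arm can. A call is refused whole if a number of a shift passes 0.0417 or a number of a turn 7.16, either way. A call with a gripper value outside its range is refused whole. OPENING is the opening, from -1 (shut) to 1 (fully open), set as the call begins (- or left out, the last holds). The fingers move at their own pace and stop on an object; FORCE is the grip in N (left out, the last holds). Time passes only in rows, so rows that do not move let the fingers close, or fill a call up. It gives the time, the measured TCP pose, the force and the opening at its end, in the units of the state.
- monitor.get_obs(): the state, without advancing time (a new reading comes with each control period).
- cams.camera(name): name is "scene" or "top" or "wrist"; returns a dict with "img" (480x640x3 uint8, red, green, blue), "depth" (480x640 float32, m along the optical axis (not along the pixel's ray), 0 where there is no reading), "fx", "fy", "cx", "cy" (pixels), "rvec" (rotation vector, rad) and "tvec" (3), from world to camera coordinates, as OpenCV has them; the wrist camera has in their place "tool_from_camera" (4x4, takes a point from camera to tool coordinates, whose origin is the TCP and whose axes are the flange's). Camera axes: x right, y down, z forward; pixel columns grow to the right and rows downward; lengths in m; the calibration is good to about 2 mm. A picture is of the moment at which its call begins: read the wrist's pose just before it.
- order.job_done(): hands the job in, once; it reports no verdict.
The state is a dict: "time": time; "q": joint angles; "qd": joint speeds; "joint_efforts": joint torques, N m; "ee_pos": TCP position; "tcp_rot": TCP orientation; "wrist_force": force on the tool from outside, world axes, zero at the start; "torque": the same for the moment, N m; "opening": finger opening in m.
Only numpy, scipy, OpenCV 4.12 (cv2) and the standard library are available. Lean on these libraries where they do the work, as an engineer would, in place of code of your own. Each camera call takes 0.05 s, during which the arm holds its last target. There are 200 camera calls.

## Working session

There is one attempt and no reset: what is moved stays moved. The work goes in short steps, Python scripts to look and compute and a shell command to move; the robot and the scene stay as the last step left them, time stands still between calls to the robot, and variables do not carry over. Pictures are saved under pics/ and viewed, about 8 in all and at most 12, crops included, and the job is handed in when it is done.

```bash
mkdir -p pics
cat > h.py <<'E'
import numpy as np, cv2
from scipy.spatial.transform import Rotation as R
from workcell import monitor, cams, order
def grab(n):
    o=monitor.get_obs(); c=cams.camera(n)
    if n=='wrist':
        T=np.eye(4); T[:3,:3]=R.from_euler('xyz',o['tcp_rot'],degrees=True).as_matrix(); T[:3,3]=o['ee_pos']
        c['T']=T@np.array(c['tool_from_camera'])
    else:
        M=cv2.Rodrigues(np.array(c['rvec'],float))[0]; T=np.eye(4); T[:3,:3]=M.T; T[:3,3]=-M.T@np.array(c['tvec'],float).ravel(); c['T']=T
    return c
def cloud(c):
    v,u=np.mgrid[:480,:640]; d=c['depth']
    P=np.stack([(u-c['cx'])/c['fx']*d,(v-c['cy'])/c['fy']*d,d],-1)
    W=P@c['T'][:3,:3].T+c['T'][:3,3]; W[d==0]=np.nan; return W
def ray(c,u,v,z):
    r=c['T'][:3,:3]@np.array([(u-c['cx'])/c['fx'],(v-c['cy'])/c['fy'],1]); o=c['T'][:3,3]
    return o+r*(z-o[2])/r[2]
def save(c,n): cv2.imwrite('pics/'+n,c['img'][:,:,::-1])
E
python3 - <<'E'
from h import *
print(monitor.get_obs())
a=grab('top'); b=grab('scene'); 
for c in (a,b): print(c['T'].round(3).tolist(),c['fx'])
save(a,'top1.png'); save(b,'scene1.png')
E
```

```text
{'time': 0.0, 'q': array([ 6.91560206e+01,  5.01085286e+00,  1.00347823e+01,  9.51000027e+01,
       -5.25946443e-04,  8.99999842e+01]), 'qd': array([-0.04751657, -0.00476836,  0.05005289,  0.00374117, -0.14121165,
        0.05096731]), 'joint_efforts': array([-8.55877388e-04, -5.20388174e+01,  4.64807010e+01,  1.60359970e-02,
       -4.17131707e-05,  2.09641456e-05]), 'ee_pos': array([0.19563154, 0.51380834, 0.24758837]), 'tcp_rot': array([-1.79923927e+02,  5.25925025e-04,  1.59156037e+02]), 'wrist_force': array([-0.1565717 ,  0.75402352,  0.28954406]), 'torque': array([ 0.02921871, -0.01272538, -0.02901064]), 'opening': 0.08561231070783212}
[[-0.022, -0.982, 0.188, 0.186], [-1.0, 0.025, 0.011, 0.075], [-0.016, -0.187, -0.982, 1.71], [0.0, 0.0, 0.0, 1.0]] 555.1098463929528
[[0.858, -0.354, 0.372, -0.021], [-0.514, -0.596, 0.617, -0.83], [0.003, -0.721, -0.693, 1.081], [0.0, 0.0, 0.0, 1.0]] 605.8524921080779
```

View pics/top1.png

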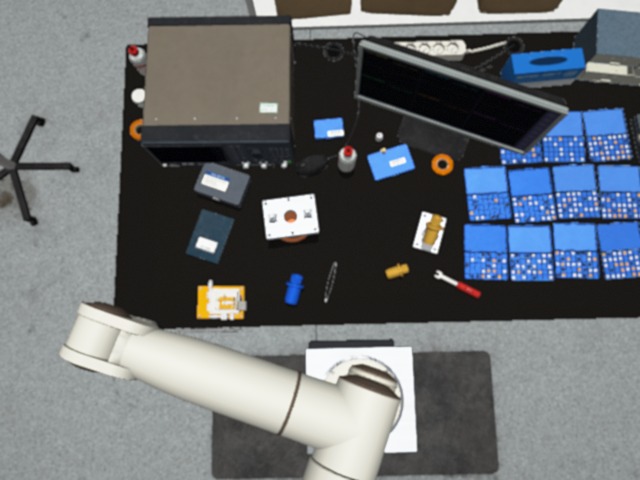

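View pics/scene1.png

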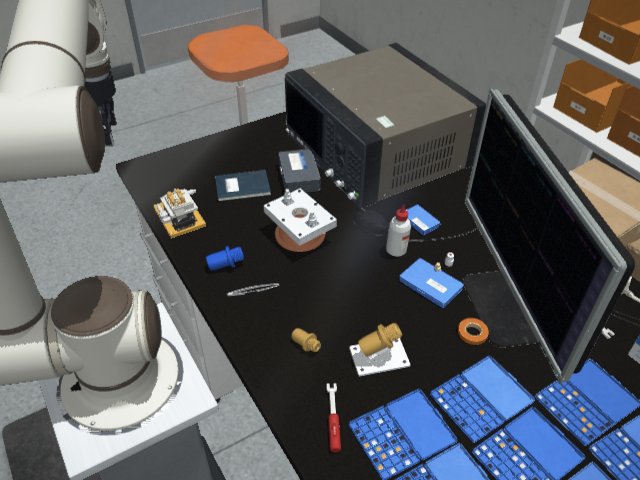

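The top view shows the cavity lid at about (290,217) and the brass sleeve in the white rest at about (432,230). The small brass decoy is at (398,270), the blue decoy at (294,290), the wrench at (460,284), the bottle at (347,158) and the log book at (210,236). The scene view agrees: sleeve at (380,340), head to the upper right.

Run:
```python
from h import *
a=grab('top'); b=grab('scene')
def comp(c,m,box,z,name):
    k=np.zeros(m.shape,np.uint8); u0,v0,u1,v1=box; k[v0:v1,u0:u1]=m[v0:v1,u0:u1]
    n,l,s,_=cv2.connectedComponentsWithStats(k); i=1+s[1:,4].argmax(); cs,_=cv2.findContours((l==i).astype(np.uint8),0,2)
    h=cv2.convexHull(max(cs,key=len))[:,0]
    P=np.array([ray(c,u,v,z)[:2] for u,v in h],np.float32)
    print(name,s[i].tolist(),cv2.minAreaRect(P)); return l==i
for c,bx,n in ((a,(405,205,455,260),'top'),(b,(340,310,420,380),'scene')):
    hsv=cv2.cvtColor(c['img'],cv2.COLOR_RGB2HSV); W=cloud(c)
    br=(hsv[...,0]>12)&(hsv[...,0]<28)&(hsv[...,1]>120)&(hsv[...,2]>70)
    m=comp(c,br,bx,.06,n+' brass')
    P=W[m]; P=P[~np.isnan(P[:,0])]; print(len(P),P.mean(0)); 
    wh=(hsv[...,1]<60)&(hsv[...,2]>150)
    comp(c,wh|br,bx,.009,n+' rest')
    e=np.linalg.svd(P-P.mean(0),full_matrices=False)[2][0]; print('axis',e, 'z',P[:,2].min(),P[:,2].max())
    t=(P-P.mean(0))@e
    for lo in np.arange(-.06,.06,.012):
        q=P[(t>=lo)&(t<lo+.012)]
        if len(q): print(round(lo,3),len(q),q.mean(0).round(3),q.max(0).round(3))
hsv=cv2.cvtColor(a['img'],cv2.COLOR_RGB2HSV); wh=(hsv[...,1]<60)&(hsv[...,2]>150)
comp(a,wh,(255,185,330,245),.076,'lid'); W=cloud(a)
print(W[205:230:6,270].round(3))
print('bore',ray(a,290.5,216.5,.076))
hs=cv2.cvtColor(b['img'],cv2.COLOR_RGB2HSV); comp(b,(hs[...,1]<60)&(hs[...,2]>140),(258,180,340,244),.076,'lid scene')
t=cv2.resize(a['img'][190:270,250:470],None,fx=3.6,fy=3.6,interpolation=2); cv2.imwrite('pics/crop1.png',t[:,:,::-1])
```

```text
top brass [424, 214, 18, 30, 320] ((0.49645885825157166, -0.2362111210823059), (0.044020164757966995, 0.09492701292037964), 75.74803161621094)
318 [ 0.49148528 -0.22969724  0.07980781]
top rest [413, 212, 33, 42, 885] ((0.49760913848876953, -0.23322317004203796), (0.07912891358137131, 0.12219386547803879), 72.08732604980469)
axis [-0.89656158  0.33701697 -0.28739675] z -0.001258924659578886 0.10430624526807541
-0.048 29 [ 0.533 -0.247  0.072] [ 0.555 -0.23   0.102]
-0.036 36 [ 0.517 -0.239  0.095] [ 0.525 -0.227  0.104]
-0.024 43 [ 0.506 -0.235  0.087] [ 0.515 -0.217  0.101]
-0.012 53 [ 0.495 -0.23   0.091] [ 0.51  -0.212  0.104]
-0.0 44 [ 0.486 -0.227  0.081] [ 0.496 -0.214  0.09 ]
0.012 44 [ 0.476 -0.224  0.074] [ 0.488 -0.207  0.084]
0.024 41 [ 0.465 -0.221  0.068] [ 0.474 -0.205  0.075]
0.036 28 [ 0.457 -0.217  0.061] [ 0.465 -0.205  0.068]
scene brass [358, 323, 44, 32, 786] ((0.5000061392784119, -0.22535213828086853), (0.0614391565322876, 0.0984296053647995), 81.51370239257812)
784 [ 0.49021592 -0.23660065  0.07503478]
scene rest [350, 323, 60, 53, 1965] ((0.5073808431625366, -
[... 338 characters left out ...]
024 113 [ 0.517 -0.245  0.092] [ 0.527 -0.216  0.103]
-0.012 141 [ 0.503 -0.242  0.086] [ 0.515 -0.214  0.098]
-0.0 213 [ 0.486 -0.241  0.08 ] [ 0.498 -0.211  0.099]
0.012 196 [ 0.468 -0.235  0.068] [ 0.487 -0.206  0.096]
0.024 61 [ 0.455 -0.233  0.061] [ 0.462 -0.218  0.071]
lid [262, 194, 57, 45, 1931] ((0.5428826212882996, 0.19525763392448425), (0.12103588134050369, 0.15963704884052277), 6.146175861358643)
[[0.577 0.255 0.082]
 [0.56  0.256 0.076]
 [0.535 0.252 0.105]
 [0.523 0.256 0.076]
 [0.505 0.256 0.074]]
bore [0.54150701 0.19373645 0.076     ]
lid scene [264, 188, 72, 56, 1975] ((0.5419374108314514, 0.19422616064548492), (0.12624894082546234, 0.19440050423145294), 5.487891674041748)
```

View pics/crop1.png

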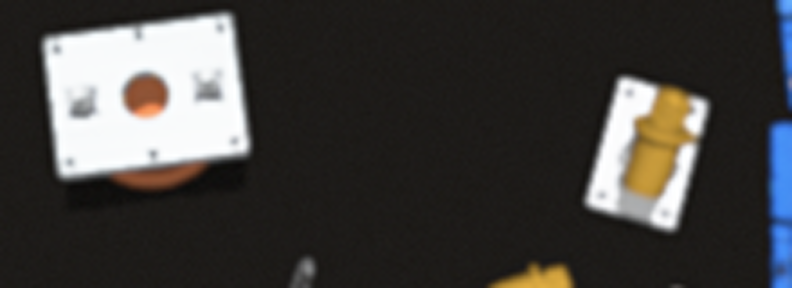

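The crop confirms the geometry: the sleeve's head points away from the robot at an azimuth of about -18°, and the lid is yawed about +6°. I'll grip the overhanging head, which leaves the gripper body more clearance when the sleeve is turned upright.

```bash
cat >> h.py <<'E'
def tgt(yaw_of_tool_y,tilt=0,head=None):
    "tool rotation: z down, tilted by tilt deg towards azimuth head; y horizontal"
    y=np.array([np.cos(np.radians(yaw_of_tool_y)),np.sin(np.radians(yaw_of_tool_y)),0])
    z=np.array([0,0,-1.]); 
    if tilt: h=np.radians(head); z=np.array([np.sin(np.radians(tilt))*np.cos(h),np.sin(np.radians(tilt))*np.sin(h),-np.cos(np.radians(tilt))])
    return np.stack([np.cross(y,z),y,z],1)
def go(p,Rt=None):
    o=monitor.get_obs(); C=R.from_euler('xyz',o['tcp_rot'],degrees=True)
    rv=np.zeros(3) if Rt is None else (C.inv()*R.from_matrix(Rt)).as_rotvec(degrees=True)
    d=C.inv().apply(np.array(p)-o['ee_pos'])
    print('shift(tool now)',d.round(4),'|',np.linalg.norm(d).round(4),'turn',rv.round(2), 'shift(tool then)',R.from_rotvec(rv,degrees=True).inv().apply(d).round(4))
def st():
    o=monitor.get_obs(); print({k:np.round(o[k],3).tolist() for k in('time','q','ee_pos','tcp_rot','wrist_force','opening')})
E
python3 -m handwheel '[[-0.0274,-0.0297,0,0,0,0],[-0.0274,-0.0297,0,0,0,0],[-0.0274,-0.0297,0,0,0,0],[-0.0274,-0.0297,0,0,0,0],[-0.0274,-0.0297,0,0,0,0],[-0.0274,-0.0297,0,0,0,0],[-0.0274,-0.0297,0,0,0,0],[-0.0274,-0.0297,0,0,0,0]]' 1
python3 - <<'E'
from h import *
st(); go([.5,-.235,.25],tgt(72)); c=cams.camera('wrist'); print(np.round(c['tool_from_camera'],3).tolist(),c['fx'])
E
```

```text
time: 0.87
ee_pos: [0.316, 0.2122, 0.2483]
tcp_rot: [180.0, 0.0, 159.2]
wrist_force: [1.0, -0.2, 0.6]
opening: 0.0855
{'time': 0.867, 'q': [33.875, -17.984, -10.762, 97.192, -0.002, 54.683], 'ee_pos': [0.316, 0.212, 0.248], 'tcp_rot': [179.976, 0.019, 159.192], 'wrist_force': [0.979, -0.164, 0.569], 'opening': 0.086}
shift(tool now) [-0.3308 -0.3527 -0.0017] | 0.4835 turn [ 0.02  0.02 -2.81] shift(tool then) [-0.3131 -0.3684 -0.0017]
[[0.001, -0.949, -0.314, 0.081], [1.0, 0.001, 0.0, -0.0], [0.0, -0.314, 0.949, -0.125], [0.0, 0.0, 0.0, 1.0]] 426.00838054096306
```

```bash
python3 -m handwheel '[[-0.0276,-0.0294,0,0,0,0],[-0.0276,-0.0294,0,0,0,0],[-0.0276,-0.0294,0,0,0,0],[-0.0276,-0.0294,0,0,0,0],[-0.0276,-0.0294,0,0,0,0],[-0.0276,-0.0294,0,0,0,0],[-0.0276,-0.0294,0,0,0,0],[-0.0276,-0.0294,0,0,0,0]]'
python3 -m handwheel '[[-0.0276,-0.0294,0,0,0,0],[-0.0276,-0.0294,0,0,0,0],[-0.0276,-0.0294,0,0,0,0],[-0.0276,-0.0294,0,0,0,0],[0,0,0,0,0,-2.8],[0,0,0,0,0,0],[0,0,0,0,0,0],[0,0,0,0,0,0]]'
python3 - <<'E'
from h import *
st(); c=grab('wrist'); save(c,'w1.png')
hsv=cv2.cvtColor(c['img'],cv2.COLOR_RGB2HSV); W=cloud(c)
br=((hsv[...,0]>12)&(hsv[...,0]<28)&(hsv[...,1]>120)&(hsv[...,2]>50)).astype(np.uint8)
n,l,s,_=cv2.connectedComponentsWithStats(br)
for i in range(1,n):
    if s[i,4]>300: print(i,s[i].tolist(),np.nanmedian(W[l==i],0).round(3))
E
```

```text
time: 1.58
ee_pos: [0.4389, -0.0866, 0.2484]
tcp_rot: [180.0, 0.0, 159.1]
wrist_force: [0.6, -0.1, -0.0]
opening: 0.0855
time: 2.25
ee_pos: [0.4998, -0.2328, 0.2486]
tcp_rot: [180.0, 0.0, 161.9]
wrist_force: [0.2, 1.0, -0.1]
opening: 0.0854
{'time': 2.25, 'q': [-24.98, 5.164, 10.311, 95.136, 0.006, -6.903], 'ee_pos': [0.5, -0.233, 0.249], 'tcp_rot': [179.995, 0.012, 161.923], 'wrist_force': [0.176, 0.993, -0.052], 'opening': 0.085}
1 [366, 0, 82, 40, 1894] [ 0.386 -0.141  0.03 ]
4 [289, 141, 70, 126, 6045] [ 0.489 -0.231  0.08 ]
5 [309, 371, 65, 62, 2069] [ 0.705 -0.283  0.011]
```

View pics/w1.png

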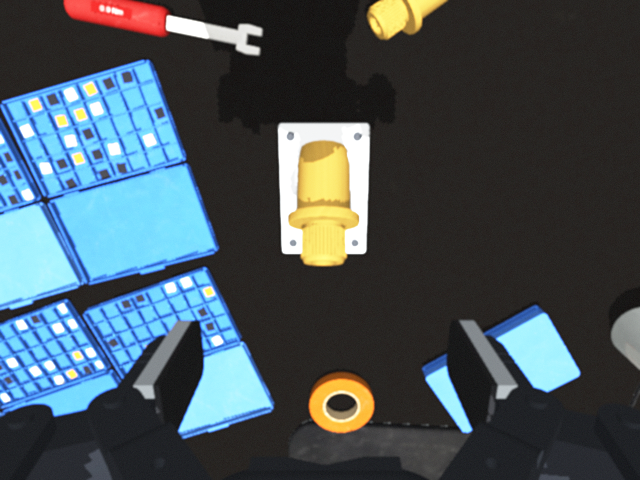

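The wrist view shows the sleeve in the rest, with its nose at (323,145), head end at (323,262) and shoulder at (323,215). The base plate corners are (278,124), (369,124), (281,253) and (367,254).

Run:
```python
from h import *
c=grab('wrist'); K=[ray(c,u,v,.009) for u,v in((278,124),(369,124),(281,253),(367,254))]
m=np.mean(K,0); d=(K[2]+K[3]-K[0]-K[1])/2; print('rest',m,np.degrees(np.arctan2(d[1],d[0])),np.linalg.norm(d),np.linalg.norm(K[1]-K[0]))
hsv=cv2.cvtColor(c['img'],cv2.COLOR_RGB2HSV)
br=(hsv[...,0]>12)&(hsv[...,0]<28)&(hsv[...,1]>120)&(hsv[...,2]>50); W=cloud(c)
for v in range(150,266,12):
    u=np.flatnonzero(br[v,280:370])+280; P=W[v,u]; mid=W[v,int(u.mean())]
    print(v,u.min(),u.max(),u.mean().round(1),mid.round(4), ray(c,u.mean(),v,mid[2]).round(4))
ps=np.radians(-18); nose=m+np.array([-.04*np.cos(ps),-.04*np.sin(ps),.035]); h=nose+.08*np.array([.866*np.cos(ps),.866*np.sin(ps),.5]); print(nose,h)
```

```text
rest [ 0.49637998 -0.23267512  0.009     ] -17.82201927485339 0.11424085055142724 0.07534557000024834
150 301 345 323.0 [ 0.4562 -0.22    0.063 ] [ 0.4562 -0.22    0.063 ]
162 299 347 323.0 [ 0.4635 -0.2224  0.0699] [ 0.4635 -0.2224  0.0699]
174 299 348 323.5 [ 0.4709 -0.2248  0.0738] [ 0.471  -0.2244  0.0738]
186 298 348 323.0 [ 0.4782 -0.2271  0.0784] [ 0.4782 -0.2271  0.0784]
198 298 348 323.0 [ 0.4854 -0.2295  0.0829] [ 0.4854 -0.2295  0.0829]
210 296 350 323.0 [ 0.4906 -0.2311  0.0952] [ 0.4906 -0.2311  0.0952]
222 289 357 323.0 [ 0.5009 -0.2345  0.0867] [ 0.5009 -0.2345  0.0867]
234 303 343 323.0 [ 0.5074 -0.2366  0.0931] [ 0.5074 -0.2366  0.0931]
246 303 343 323.0 [ 0.5148 -0.239   0.096 ] [ 0.5148 -0.239   0.096 ]
258 300 346 323.3 [ 0.5221 -0.2414  0.099 ] [ 0.5222 -0.2412  0.099 ]
[ 0.45833772 -0.22031444  0.044     ] [ 0.52422691 -0.24172314  0.084     ]
```

Run:
```python
from h import *
Rt=tgt(72.1,7,-17.9); g=np.array([.5242,-.2417,.084]); p=g+.002*Rt[:,2]
print(Rt.round(3)); go(p-.08*Rt[:,2],Rt); go(p,Rt)
```

```text
[[-0.945  0.307  0.116]
 [ 0.305  0.952 -0.037]
 [-0.122  0.    -0.993]]
shift(tool now) [-0.0163 -0.0011  0.0876] | 0.0891 turn [-0.01 -6.94 -0.12] shift(tool then) [-0.0056 -0.0012  0.0889]
shift(tool now) [-0.026  -0.0011  0.167 ] | 0.169 turn [-0.01 -6.94 -0.12] shift(tool then) [-0.0056 -0.0012  0.1689]
```

```bash
python3 -m handwheel '[[0,0,0,0,-6.94,0],[-0.0009,-0.0002,0.022,0,0,0],[-0.0009,-0.0002,0.022,0,0,0],[-0.0009,-0.0002,0.022,0,0,0],[-0.0009,-0.0002,0.022,0,0,0],[-0.001,-0.0002,0.022,0,0,0],[-0.001,-0.0002,0.022,0,0,0],[0,0,0,0,0,0]]'
python3 -m handwheel '[[0,0,0.01,0,0,0],[0,0,0.01,0,0,0],[0,0,0.01,0,0,0],[0,0,0.007,0,0,0],[0,0,0,0,0,0],[0,0,0,0,0,0],[0,0,0,0,0,0],[0,0,0,0,0,0]]'
python3 - <<'E'
from h import *
Rt=tgt(72.1,7,-17.9); g=np.array([.5242,-.2417,.084]); p=g+.002*Rt[:,2]
go(p,Rt); st(); save(grab('wrist'),'w2.png')
E
```

```text
time: 3.02
ee_pos: [0.5186, -0.2398, 0.1139]
tcp_rot: [180.0, 6.6, 162.0]
wrist_force: [-0.3, 1.3, -1.0]
opening: 0.0856
time: 3.68
ee_pos: [0.5246, -0.243, 0.0819]
tcp_rot: [-180.0, 7.0, 162.0]
wrist_force: [-0.0, -0.4, 1.0]
opening: 0.0853
shift(tool now) [ 0.0005  0.0011 -0.0002] | 0.0012 turn [-0.03 -0.01 -0.15] shift(tool then) [ 0.0005  0.0011 -0.0002]
{'time': 3.683, 'q': [-25.253, 2.165, -11.631, 69.263, 0.868, -7.153], 'ee_pos': [0.525, -0.243, 0.082], 'tcp_rot': [-179.992, 6.995, 161.952], 'wrist_force': [-0.023, -0.421, 1.048], 'opening': 0.085}
```

View pics/w2.png

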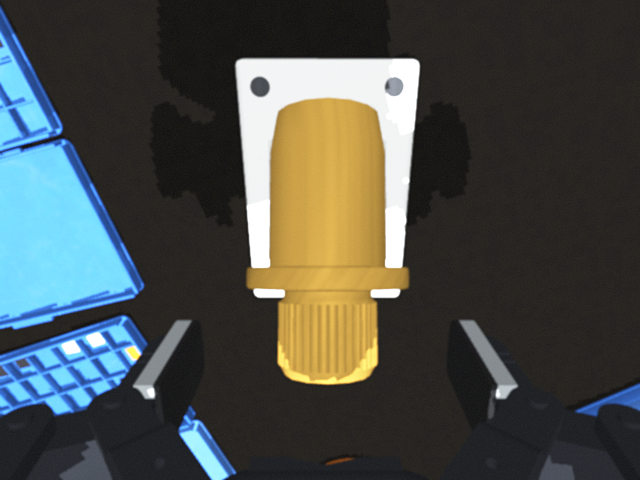

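The head, at (328,340), sits midway between the fingers at (165,360) and (490,360). I'll close on it.

```bash
python3 -m handwheel '[[0,0.001,0,0,0,0],[0,0,0,0,0,0],[0,0,0,0,0,0],[0,0,0,0,0,0],[0,0,0,0,0,0],[0,0,0,0,0,0],[0,0,0,0,0,0],[0,0,0,0,0,0]]' -1 70
python3 -m handwheel '[[0,0,-0.012,0,0,0],[0,0,-0.02,0,0,0],[0,0,-0.025,0,0,0],[0,0,-0.025,0,0,0],[0,0,-0.025,0,0,0],[0,0,-0.025,0,0,0],[0,0,0,0,0,0],[0,0,0,0,0,0]]'
python3 - <<'E'
from h import *
st(); save(grab('wrist'),'w3.png')
E
```

```text
time: 4.4
ee_pos: [0.5246, -0.242, 0.0813]
tcp_rot: [-180.0, 6.9, 161.9]
wrist_force: [-2.0, -0.7, 1.4]
opening: 0.0303
time: 5.07
ee_pos: [0.5099, -0.237, 0.2136]
tcp_rot: [-180.0, 7.1, 162.0]
wrist_force: [0.0, -0.1, -3.9]
opening: 0.0296
{'time': 5.067, 'q': [-25.354, -0.872, -0.138, 83.714, 0.896, -7.26], 'ee_pos': [0.51, -0.237, 0.214], 'tcp_rot': [-179.998, 7.077, 161.961], 'wrist_force': [0.025, -0.052, -3.922], 'opening': 0.03}
```

View pics/w3.png

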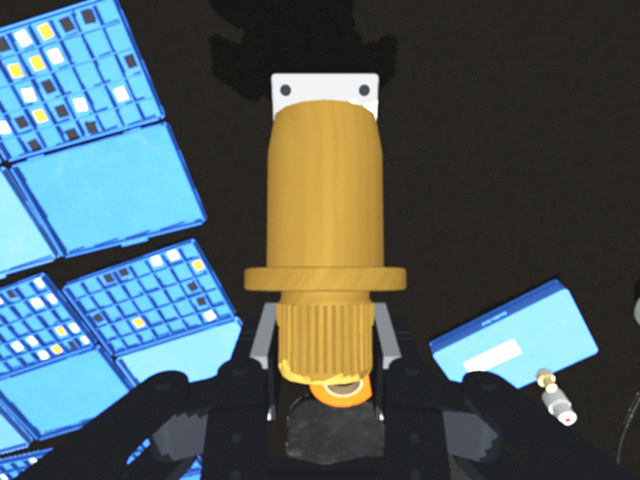

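The sleeve is held firmly and hasn't turned in the grip. Next I'll carry it clear of the rest and turn it upright.

```bash
python3 -m handwheel '[[0.0104,0.0232,0,0,0,0],[0.0104,0.0232,0,0,0,0],[0.0104,0.0232,0,0,0,0],[0.0104,0.0232,0,0,0,0],[0.0104,0.0232,0,0,0,0],[0.0104,0.0232,0,0,0,0],[0.0104,0.0232,0,0,0,0],[0,0,0,0,-3,0]]'
python3 -m handwheel '[[0,0,0,0,-6,0],[0,0,0,0,-6,0],[0,0,0,0,-6,0],[0,0,0,0,-6,0],[0,0,0,0,-6,0],[0,0,0,0,-6,0],[0,0,0,0,-6,0],[0,0,0,0,-6,0]]'
python3 -m handwheel '[[0,0,0,0,-5,0],[0,0,0,0,-4,0],[0,0,0,0,0,0],[0,0,0,0,0,0],[0,0,0,0,0,0],[0,0,0,0,0,0],[0,0,0,0,0,0],[0,0,0,0,0,0]]'
python3 - <<'E'
from h import *
st(); b=grab('scene'); 
c=grab('wrist'); t=np.hstack([cv2.resize(c['img'],(400,300)),b['img'][180:480,200:600]]); cv2.imwrite('pics/c4.png',t[:,:,::-1])
E
```

```text
time: 5.78
ee_pos: [0.4905, -0.057, 0.2006]
tcp_rot: [180.0, 9.6, 162.1]
wrist_force: [0.4, 0.2, -4.1]
opening: 0.03
time: 6.45
ee_pos: [0.5322, -0.0562, 0.1996]
tcp_rot: [-178.9, 56.2, 162.2]
wrist_force: [1.7, 0.1, -4.0]
opening: 0.0303
time: 7.12
ee_pos: [0.5579, -0.0537, 0.2036]
tcp_rot: [-178.3, 64.7, 162.3]
wrist_force: [0.4, -0.1, -3.7]
opening: 0.0299
{'time': 7.117, 'q': [4.743, -48.517, -58.43, 17.491, -21.837, 10.13], 'ee_pos': [0.558, -0.054, 0.204], 'tcp_rot': [-178.34, 64.696, 162.285], 'wrist_force': [0.445, -0.059, -3.655], 'opening': 0.03}
```

View pics/c4.png

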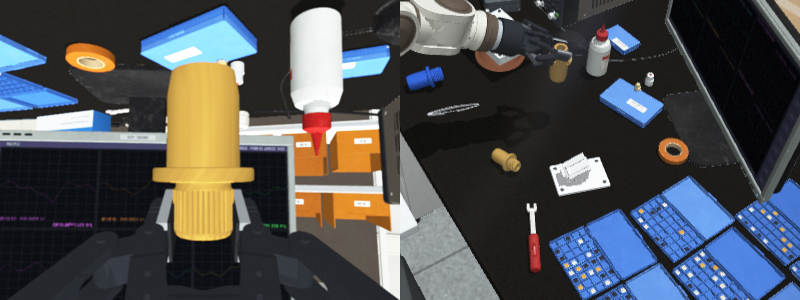

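Joint 2 reached its limit, so the tool stopped at a tilt of 64.7°. The sleeve hasn't turned in the grip: nose at (205,65) and shoulder at (205,175) in the left half of the picture. A stand farther out, with the heading slightly off radial, should be reachable.

Run:
```python
from h import *
Rt=tgt(65,67,-25); go([.57,-.08,.16],Rt); go([.57,-.08,.10],Rt)
a=grab('top'); hsv=cv2.cvtColor(a['img'],cv2.COLOR_RGB2HSV)
m=((hsv[...,0]>95)&(hsv[...,0]<125)&(hsv[...,1]>120)&(hsv[...,2]>100)).astype(np.uint8); m[:,460:]=0; m[:140]=0;m[250:]=0
n,l,s,_=cv2.connectedComponentsWithStats(m)
for i in range(1,n):
    if s[i,4]>60:
        v,u=np.nonzero(l==i); P=np.array([ray(a,x,y,.03)[:2] for x,y in zip(u,v)]); print(P.min(0).round(3),P.max(0).round(3),np.nanmedian(cloud(a)[l==i],0).round(3))
```

```text
shift(tool now) [ 0.0306 -0.0203  0.0368] | 0.052 turn [ 5.   -2.27  3.03] shift(tool then) [ 0.031  -0.0187  0.0373]
shift(tool now) [ 0.0848 -0.0196  0.0625] | 0.1072 turn [ 5.   -2.27  3.03] shift(tool then) [ 0.0863 -0.0187  0.0607]
[ 0.661 -0.193] [ 0.78  -0.046] [ 0.724 -0.116  0.016]
```

```bash
python3 -m handwheel '[[0.008,-0.005,0.009,2.5,-1.1,1.5],[0.008,-0.005,0.009,2.5,-1.1,1.5],[0.008,-0.005,0.009,0,0,0],[0.0066,-0.0045,0.0095,0,0,0],[0,0,0,0,0,0],[0,0,0,0,0,0],[0,0,0,0,0,0],[0,0,0,0,0,0]]'
python3 - <<'E'
from h import *
st(); Rt=tgt(65,67,-25); go([.57,-.08,.10],Rt)
c=grab('wrist'); C=R.from_matrix(c['T'][:3,:3])
hsv=cv2.cvtColor(c['img'],cv2.COLOR_RGB2HSV); W=cloud(c); br=(hsv[...,0]>12)&(hsv[...,0]<28)&(hsv[...,1]>120)&(hsv[...,2]>50)
L=[]
for v in range(130,262,10):
    u=np.flatnonzero(br[v,230:420])+230; L.append(W[v,int(round(u.mean()))]); 
L=np.array(L); print(L.round(4))
d=L[-1]-L[0]; print(np.degrees(np.arctan2(np.hypot(d[0],d[1]),d[2])), d)
E
```

```text
time: 7.93
ee_pos: [0.5697, -0.0796, 0.1614]
tcp_rot: [180.0, 67.0, 155.0]
wrist_force: [0.5, -0.5, -3.1]
opening: 0.0305
{'time': 7.933, 'q': [4.055, -42.45, -62.148, 6.183, -26.529, 12.231], 'ee_pos': [0.57, -0.08, 0.161], 'tcp_rot': [179.99, 67.012, 155.019], 'wrist_force': [0.471, -0.451, -3.055], 'opening': 0.031}
shift(tool now) [ 0.0564 -0.0002  0.0244] | 0.0614 turn [0.03 0.01 0.01] shift(tool then) [ 0.0564 -0.0002  0.0244]
[[ 0.5494 -0.0706  0.0923]
 [ 0.5498 -0.0704  0.0952]
 [ 0.5489 -0.07    0.0986]
 [ 0.5501 -0.0706  0.1013]
 [ 0.5499 -0.0705  0.1044]
 [ 0.5483 -0.0697  0.1078]
 [ 0.5494 -0.0705  0.1105]
 [ 0.5487 -0.0702  0.1137]
 [ 0.5489 -0.0703  0.1166]
 [ 0.5493 -0.0698  0.1195]
 [ 0.5484 -0.0733  0.1224]
 [ 0.548  -0.0699  0.1255]
 [ 0.5496 -0.0706  0.1284]
 [ 0.5484 -0.0698  0.1313]]
1.8213450432959266 [-0.00096334  0.00078456  0.03907018]
```

The sleeve is upright to about 1°. Joint 3 needs the stand about 25 mm farther out.

```bash
python3 - <<'E'
from h import *
go([.595,-.086,.161]); go([.595,-.086,.087])
E
python3 -m handwheel '[[0.0035,-0.0005,0.0095,0,0,0],[0.0035,-0.0005,0.0095,0,0,0],[0.0035,0,0.0065,0,0,0],[0.013,0,0.0055,0,0,0],[0.013,0,0.0055,0,0,0],[0.013,0,0.0055,0,0,0],[0.013,0,0.0055,0,0,0],[0,0,0,0,0,0]]'
python3 - <<'E'
from h import *
st(); go([.595,-.086,.080],tgt(65,67,-25))
E
```

```text
shift(tool now) [-0.0097  0.0049  0.0238] | 0.0261 turn [0. 0. 0.] shift(tool then) [-0.0097  0.0049  0.0238]
shift(tool now) [0.0585 0.0049 0.0527] | 0.0788 turn [0. 0. 0.] shift(tool then) [0.0585 0.0049 0.0527]
time: 8.65
ee_pos: [0.5852, -0.0887, 0.0805]
tcp_rot: [-179.6, 66.7, 155.4]
wrist_force: [-0.9, 0.3, -4.3]
opening: 0.0297
{'time': 8.65, 'q': [2.437, -29.789, -65.698, -10.009, -25.057, 11.443], 'ee_pos': [0.585, -0.089, 0.08], 'tcp_rot': [-179.586, 66.69, 155.426], 'wrist_force': [-0.932, 0.316, -4.292], 'opening': 0.03}
shift(tool now) [-0.0027  0.0066  0.0073] | 0.0102 turn [-0.02 -0.31  0.17] shift(tool then) [-0.0026  0.0066  0.0073]
```

```bash
python3 -m handwheel '[[-0.0014,0.0033,0.0037,0,-0.3,0.2],[-0.0014,0.0033,0.0037,0,0,0],[0.0009,0,0.0004,0,0,0],[0.0009,0,0.0004,0,0,0],[0,0,0,0,0,0],[0,0,0,0,0,0],[0,0,0,0,0,0],[0,0,0,0,0,0]]'
python3 - <<'E'
from h import *
st(); go([.595,-.086,.0775],tgt(65,67,-25))
E
```

```text
time: 9.32
ee_pos: [0.5963, -0.0863, 0.0818]
tcp_rot: [179.6, 67.2, 154.6]
wrist_force: [-0.4, 0.4, -3.7]
opening: 0.0299
{'time': 9.317, 'q': [2.785, -27.127, -64.55, -12.053, -25.456, 11.678], 'ee_pos': [0.596, -0.086, 0.082], 'tcp_rot': [179.621, 67.241, 154.592], 'wrist_force': [-0.39, 0.445, -3.667], 'opening': 0.03}
shift(tool now) [ 0.0045 -0.0003  0.0004] | 0.0045 turn [ 0.    0.24 -0.16] shift(tool then) [ 0.0045 -0.0003  0.0004]
```

```bash
python3 -m handwheel '[[0.0009,0,0.0004,0,0.24,-0.16],[0,0,0,0,0,0],[0.0009,0,0.0004,0,0,0],[0,0,0,0,0,0],[0,0,0,0,0,0],[0,0,0,0,0,0],[0,0,0,0,0,0],[0,0,0,0,0,0]]'
python3 -m handwheel '[[0.0007,0,0.0003,0,0,0],[0,0,0,0,0,0],[0,0,0,0,0,0],[0,0,0,0,0,0],[0,0,0,0,0,0],[0,0,0,0,0,0],[0,0,0,0,0,0],[0,0,0,0,0,0]]'
```

```text
time: 9.98
ee_pos: [0.5964, -0.0863, 0.0796]
tcp_rot: [-180.0, 67.0, 155.0]
wrist_force: [0.1, 0.2, -3.7]
opening: 0.0299
time: 10.65
ee_pos: [0.5966, -0.0863, 0.0793]
tcp_rot: [180.0, 67.0, 155.0]
wrist_force: [0.3, -0.3, -0.0]
opening: 0.0302
```

The bench now carries the weight: wrist force z went from -3.7 to 0. I'll open the gripper and back off along the tool axis.

```bash
python3 -m handwheel '[[0,0,0,0,0,0],[0,0,0,0,0,0],[0,0,0,0,0,0],[0,0,0,0,0,0],[0,0,0,0,0,0],[0,0,0,0,0,0],[0,0,0,0,0,0],[0,0,0,0,0,0]]' 1
python3 -m handwheel '[[0,0,-0.01,0,0,0],[0,0,-0.02,0,0,0],[-0.01,0,-0.025,0,0,0],[-0.015,0,-0.025,0,0,0],[-0.025,0,-0.02,0,0,0],[-0.025,0,-0.01,0,0,0],[-0.025,0,-0.01,0,0,0],[0,0,0,0,0,0]]'
python3 - <<'E'
from h import *
st(); go([.5,-.05,.27],tgt(96)); go([.5,-.05,.27],tgt(66))
c=grab('wrist');b=grab('scene'); t=np.hstack([cv2.resize(c['img'],(400,300)),b['img'][180:480,200:600]]); cv2.imwrite('pics/c5.png',t[:,:,::-1])
E
```

```text
time: 11.32
ee_pos: [0.5964, -0.0863, 0.0789]
tcp_rot: [-180.0, 67.0, 155.0]
wrist_force: [0.3, 0.0, 0.2]
opening: 0.085
time: 11.98
ee_pos: [0.5502, -0.0527, 0.2293]
tcp_rot: [179.8, 66.8, 154.4]
wrist_force: [-0.4, 0.0, 1.6]
opening: 0.0852
{'time': 11.983, 'q': [9.162, -48.56, -56.581, 19.459, -31.405, 15.266], 'ee_pos': [0.55, -0.053, 0.229], 'tcp_rot': [179.762, 66.806, 154.37], 'wrist_force': [-0.387, 0.028, 1.64], 'opening': 0.085}
shift(tool now) [-0.0192 -0.019  -0.0588] | 0.0647 turn [-18.21  65.07 -27.79] shift(tool then) [ 0.0496  0.0079 -0.0407]
shift(tool now) [-0.0192 -0.019  -0.0588] | 0.0647 turn [-0.74 66.8  -1.3 ] shift(tool then) [ 0.047  -0.0179 -0.0407]
```

View pics/c5.png

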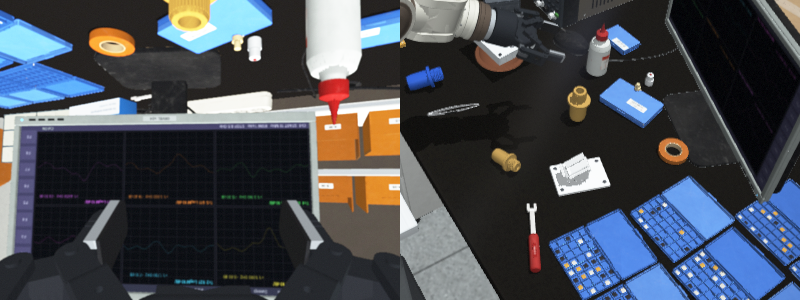

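The sleeve stands upright and alone at (578,103) in the scene half, and the bystanders look untouched. Next I'll turn the tool down and yaw the jaws to the lid's x axis.

```bash
python3 -m handwheel '[[0,0,0,0,6.7,0],[0,0,0,0,6.7,0],[0,0,0,0,6.7,0],[0,0,0,0,6.7,0],[0,0,0,0,6.7,0],[0,0,0,0,6.7,0],[0,0,0,0,6.7,0],[0,0,0,0,6.7,0]]'
python3 -m handwheel '[[0,0,0,0,6.6,0],[0,0,0,0,6.6,0],[0,0,0,0,0,7],[0,0,0,0,0,7],[0,0,0,0,0,7],[0,0,0,0,0,7],[0,0,0,0,0,7],[0,0,0,0,0,7]]'
python3 - <<'E'
from h import *
st(); go([.59,-.087,.24],tgt(6)); print(tgt(6).round(3))
E
```

```text
time: 12.75
ee_pos: [0.5482, -0.0532, 0.221]
tcp_rot: [-179.8, 12.4, 154.6]
wrist_force: [0.2, -0.1, -0.1]
opening: 0.085
time: 13.42
ee_pos: [0.5481, -0.0532, 0.2197]
tcp_rot: [-179.4, -0.2, 112.2]
wrist_force: [0.1, -0.1, 0.4]
opening: 0.0854
{'time': 13.417, 'q': [-5.528, 5.154, 7.091, 92.542, -0.039, 62.251], 'ee_pos': [0.548, -0.053, 0.22], 'tcp_rot': [-179.446, -0.247, 112.22], 'wrist_force': [0.1, -0.079, 0.447], 'opening': 0.085}
shift(tool now) [-0.047   0.0258 -0.0207] | 0.0575 turn [-0.59 -0.17 16.22] shift(tool then) [-0.038   0.0382 -0.0203]
[[-0.105  0.995  0.   ]
 [ 0.995  0.105  0.   ]
 [ 0.     0.    -1.   ]]
```

```bash
python3 -m handwheel '[[-0.012,0.006,-0.005,-0.3,0,5.4],[-0.012,0.008,-0.005,-0.3,0,5.4],[-0.012,0.01,-0.005,0,0,5.4],[-0.006,0.008,-0.005,0,0,0],[0,0,0,0,0,0],[0,0,0,0,0,0],[0,0,0,0,0,0],[0,0,0,0,0,0]]'
python3 - <<'E'
from h import *
st(); c=grab('wrist'); save(c,'w6.png')
hsv=cv2.cvtColor(c['img'],cv2.COLOR_RGB2HSV); W=cloud(c)
br=((hsv[...,0]>12)&(hsv[...,0]<28)&(hsv[...,1]>120)&(hsv[...,2]>50)).astype(np.uint8)
n,l,s,_=cv2.connectedComponentsWithStats(br)
for i in range(1,n):
    if s[i,4]>500:
        P=W[l==i]; top=P[(P[:,2]>.082)&(P[:,2]<.092)]; sh=P[(P[:,2]>.055)&(P[:,2]<.063)]
        print(s[i].tolist(),len(top),np.nanmedian(P,0).round(3))
        for q in (top,sh):
            if len(q)>20: print(cv2.minEnclosingCircle(q[:,:2].astype(np.float32)),np.median(q[:,2]),q.mean(0))
E
```

```text
time: 14.08
ee_pos: [0.5901, -0.0855, 0.2406]
tcp_rot: [179.9, -0.2, 96.4]
wrist_force: [-0.2, -0.2, -0.5]
opening: 0.085
{'time': 14.083, 'q': [-8.332, 11.322, 16.301, 94.965, 0.2, 75.254], 'ee_pos': [0.59, -0.085, 0.241], 'tcp_rot': [179.936, -0.19, 96.414], 'wrist_force': [-0.23, -0.167, -0.516], 'opening': 0.085}
[294, 175, 74, 74, 2972] 841 [ 0.59  -0.077  0.059]
((0.5936160683631897, -0.08510999381542206), 0.016515977680683136) 0.08564176150136588 [ 0.59296607 -0.08097571  0.08532182]
((0.593529999256134, -0.0850461795926094), 0.02707650326192379) 0.0582048888858504 [ 0.58560174 -0.07473772  0.05818924]
[39, 177, 60, 85, 3060] 0 [ 0.382 -0.12   0.027]
[391, 371, 68, 62, 2188] 0 [ 0.71  -0.277  0.011]
```

View pics/w6.png

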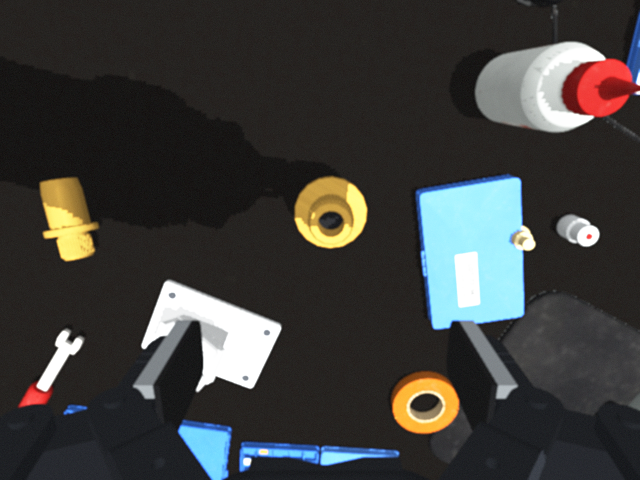

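The wrist view shows the sleeve standing at (331,212). The fitted circle radii match its head and shoulder (16.5 and 27.1 mm), which puts it at (0.5936, -0.0851).

Run:
```python
from h import *
go([.5936,-.0851,.080],tgt(6.2))
```

```text
shift(tool now) [-0.0005  0.0032  0.1609] | 0.1609 turn [ 0.08 -0.18  0.21] shift(tool then) [0.     0.0034 0.1609]
```

```bash
python3 -m handwheel '[[0,0.0034,0,0,0,0],[0,0,0.022,0,0,0],[0,0,0.022,0,0,0],[0,0,0.022,0,0,0],[0,0,0.022,0,0,0],[0,0,0.022,0,0,0],[0,0,0.01,0,0,0],[0,0,0,0,0,0]]'
python3 - <<'E'
from h import *
st(); go([.5936,-.0851,.080],tgt(6.2))
E
```

```text
time: 14.8
ee_pos: [0.5931, -0.0847, 0.1188]
tcp_rot: [-179.9, -0.2, 96.4]
wrist_force: [0.2, -0.4, -0.0]
opening: 0.0857
{'time': 14.8, 'q': [-8.217, 11.226, 2.722, 81.644, 0.198, 75.388], 'ee_pos': [0.593, -0.085, 0.119], 'tcp_rot': [-179.907, -0.229, 96.395], 'wrist_force': [0.186, -0.365, -0.04], 'opening': 0.086}
shift(tool now) [-0.0006  0.0005  0.0388] | 0.0388 turn [-0.09 -0.23  0.19] shift(tool then) [-0.0004  0.0004  0.0388]
```

```bash
python3 -m handwheel '[[-0.0004,0.0004,0.015,0,-0.2,0],[0,0,0.014,0,0,0],[0,0,0.01,0,0,0],[0,0,0,0,0,0],[0,0,0,0,0,0],[0,0,0,0,0,0],[0,0,0,0,0,0],[0,0,0,0,0,0]]'
python3 -m handwheel '[[0,0,0,0,0,0],[0,0,0,0,0,0],[0,0,0,0,0,0],[0,0,0,0,0,0],[0,0,0,0,0,0],[0,0,0,0,0,0],[0,0,0,0,0,0],[0,0,0,0,0,0]]' -1 110
python3 - <<'E'
from h import *
st()
E
```

```text
time: 15.47
ee_pos: [0.5953, -0.0855, 0.0832]
tcp_rot: [179.8, 0.0, 96.4]
wrist_force: [0.5, -0.8, -0.1]
opening: 0.0856
time: 16.13
ee_pos: [0.5951, -0.0855, 0.0828]
tcp_rot: [179.8, 0.0, 96.4]
wrist_force: [-0.5, 0.1, 4.4]
opening: 0.0286
{'time': 16.133, 'q': [-8.173, 11.743, -0.665, 77.423, -0.0, 75.452], 'ee_pos': [0.595, -0.085, 0.083], 'tcp_rot': [179.836, 0.042, 96.375], 'wrist_force': [-0.497, 0.093, 4.441], 'opening': 0.029}
```

```bash
python3 -m handwheel '[[0,0,-0.01,0,0,0],[0,0,-0.025,0,0,0],[0,0,-0.025,0,0,0],[0,0,-0.025,0,0,0],[0,0,-0.025,0,0,0],[0,0,-0.025,0,0,0],[0,0,-0.025,0,0,0],[0,0,0,0,0,0]]'
python3 - <<'E'
from h import *
st(); go([.548,.134,.245],tgt(6.2))
E
```

```text
time: 16.8
ee_pos: [0.5954, -0.0855, 0.2475]
tcp_rot: [179.5, 0.1, 96.4]
wrist_force: [0.6, -0.4, -2.3]
opening: 0.0288
{'time': 16.8, 'q': [-8.169, 11.758, 17.581, 95.339, 0.006, 75.451], 'ee_pos': [0.595, -0.085, 0.248], 'tcp_rot': [179.53, 0.116, 96.38], 'wrist_force': [0.593, -0.407, -2.289], 'opening': 0.029}
shift(tool now) [ 0.2234 -0.0228  0.0019] | 0.2245 turn [0.47 0.11 0.18] shift(tool then) [ 0.2233 -0.0235  0.0025]
```

```bash
python3 -m handwheel '[[0.032,-0.0034,0,0.2,0,0],[0.032,-0.0034,0,0.2,0,0],[0.032,-0.0034,0,0,0,0],[0.032,-0.0034,0,0,0,0],[0.032,-0.0034,0,0,0,0],[0.032,-0.0034,0,0,0,0],[0.031,-0.003,0,0,0,0],[0,0,0,0,0,0]]'
python3 -m handwheel '[[0,0,0,0,0,0],[0,0,0,0,0,0],[0,0,0,0,0,0],[0,0,0,0,0,0],[0,0,0,0,0,0],[0,0,0,0,0,0],[0,0,0,0,0,0],[0,0,0,0,0,0]]'
python3 - <<'E'
from h import *
st(); c=grab('wrist'); save(c,'w7.png'); W=cloud(c); np.savez('/tmp/w7.npz',img=c['img'],W=W)
E
```

```text
time: 17.47
ee_pos: [0.545, 0.1381, 0.241]
tcp_rot: [-179.6, -0.1, 96.6]
wrist_force: [0.1, -0.6, -3.6]
opening: 0.0289
time: 18.13
ee_pos: [0.5466, 0.1334, 0.2422]
tcp_rot: [-179.7, 0.0, 96.3]
wrist_force: [-0.5, -0.2, -3.7]
opening: 0.0285
{'time': 18.133, 'q': [13.71, 6.882, 11.466, 94.861, 0.006, 97.363], 'ee_pos': [0.547, 0.133, 0.242], 'tcp_rot': [-179.724, 0.03, 96.347], 'wrist_force': [-0.487, -0.158, -3.672], 'opening': 0.029}
```

View pics/w7.png

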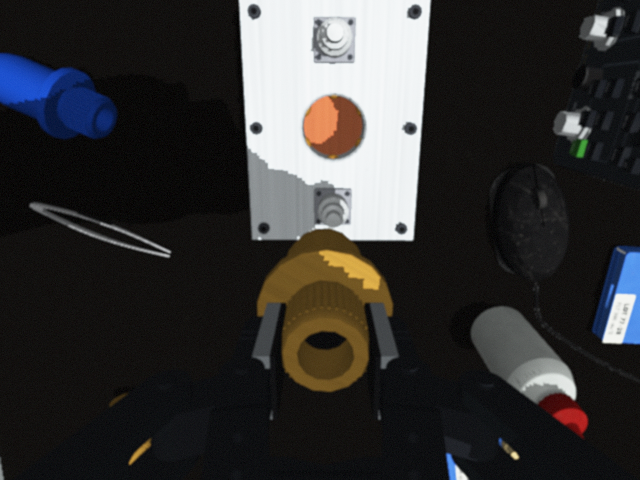

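The wrist view shows the bore at (334,127), the ports at (334,38) and (333,205), and the held sleeve with its head ring at (325,345). Measuring both in the same picture cancels the camera bias.

Run:
```python
from h import *
c=grab('wrist'); W=cloud(c); hsv=cv2.cvtColor(c['img'],cv2.COLOR_RGB2HSV)
m=(hsv[...,1]>70).astype(np.uint8); k=np.zeros_like(m); k[88:166,296:374]=m[88:166,296:374]
n,l,s,_=cv2.connectedComponentsWithStats(k); i=1+s[1:,4].argmax(); cs,_=cv2.findContours((l==i).astype(np.uint8),0,1)
h=cv2.convexHull(max(cs,key=len))[:,0]; print('hole',s[i].tolist(),cv2.fitEllipse(h))
for z in (.076,):
    P=np.array([ray(c,u,v,z)[:2] for u,v in h],np.float32); print('bore',cv2.minEnclosingCircle(P),cv2.fitEllipse(P))
lid=W[100:150,270:295].reshape(-1,3); print('lid z',np.nanmedian(lid[:,2]))
S=[ray(c,u,v,.076)[:2] for u,v in((254,12),(414,11),(264,228),(401,228))]
print('screws mean',np.mean(S,0)); d=S[1]-S[0]+S[3]-S[2]; e=S[0]+S[1]-S[2]-S[3]
print('xaxis az',np.degrees(np.arctan2(d[1],d[0])),'yaxis az-90',np.degrees(np.arctan2(e[1],e[0]))-90)
br=(hsv[...,0]>8)&(hsv[...,0]<28)&(hsv[...,1]>100); br[:225]=0
P=W[br]; z0=monitor.get_obs()['ee_pos'][2]
for lo,hi in((-.003,.009),(-.028,-.019)):
    q=P[(P[:,2]>z0+lo)&(P[:,2]<z0+hi)]; q=q[np.hypot(*(q[:,:2]-[.547,.133]).T)<.04]
    print(len(q),np.median(q[:,2])-z0,cv2.minEnclosingCircle(q[:,:2].astype(np.float32)))
st()
```

```text
hole [303, 95, 60, 64, 2856] ((332.7596740722656, 126.54802703857422), (59.948665618896484, 62.619693756103516), 176.94342041015625)
bore ((0.5438951253890991, 0.19567804038524628), 0.02036179043352604) ((0.543761670589447, 0.19567863643169403), (0.03963451832532883, 0.040250375866889954), 26.825401306152344)
lid z 0.0753225649421416
screws mean [0.54406061 0.19515952]
xaxis az 6.584563330558665 yaxis az-90 6.350389881439241
4944 0.0030384875968748892 ((0.5465947389602661, 0.13385748863220215), 0.01727781631052494)
4826 -0.024524645832115166 ((0.5459916591644287, 0.13529875874519348), 0.026721004396677017)
{'time': 18.233, 'q': [13.727, 6.883, 11.467, 94.859, 0.005, 97.361], 'ee_pos': [0.547, 0.134, 0.242], 'tcp_rot': [-179.727, 0.031, 96.367], 'wrist_force': [1.053, 0.295, -3.277], 'opening': 0.029}
```

```bash
python3 - <<'E'
from h import *
go([.544,.1945,.175],tgt(6.4))
E
python3 -m handwheel '[[0.0203,0.0025,0,-0.2,0,0],[0.0203,0.0025,0,0,0,0],[0.0203,0.0020,0,0,0,0],[0,0,0.02,0,0,0],[0,0,0.02,0,0,0],[0,0,0.02,0,0,0],[0,0,0.005,0,0,0],[0,0,0,0,0,0]]'
python3 -m handwheel '[[0,0,0,0,0,0],[0,0,0,0,0,0],[0,0,0,0,0,0],[0,0,0,0,0,0],[0,0,0,0,0,0],[0,0,0,0,0,0],[0,0,0,0,0,0],[0,0,0,0,0,0]]'
python3 - <<'E'
from h import *
st(); go([.544,.1945,.165],tgt(6.4))
E
```

```text
shift(tool now) [0.0609 0.0045 0.0672] | 0.0908 turn [-0.27  0.03 -0.03] shift(tool then) [0.0609 0.0043 0.0672]
time: 18.9
ee_pos: [0.5458, 0.1947, 0.1757]
tcp_rot: [-179.8, 0.1, 96.4]
wrist_force: [0.1, 0.1, -3.2]
opening: 0.0281
time: 19.57
ee_pos: [0.5466, 0.1949, 0.1772]
tcp_rot: [-179.9, 0.0, 96.4]
wrist_force: [0.7, 0.3, -4.4]
opening: 0.0288
{'time': 19.567, 'q': [19.631, 8.351, 5.902, 87.627, -0.011, 103.256], 'ee_pos': [0.547, 0.195, 0.177], 'tcp_rot': [-179.929, 0.028, 96.376], 'wrist_force': [0.709, 0.304, -4.388], 'opening': 0.029}
shift(tool now) [-0.0001 -0.0026  0.0122] | 0.0125 turn [-0.07  0.03 -0.02] shift(tool then) [-0.0001 -0.0027  0.0122]
```

```bash
python3 -m handwheel '[[0,-0.0026,0.006,0,0,0],[0,0,0.006,0,0,0],[0,0,0,0,0,0],[0,0,0,0,0,0],[0,0,0,0,0,0],[0,0,0,0,0,0],[0,0,0,0,0,0],[0,0,0,0,0,0]]'
python3 - <<'E'
from h import *
st(); go([.544,.1945,.159],tgt(6.4)); c=grab('wrist'); b=grab('scene')
t=np.hstack([c['img'][100:400,160:480],cv2.resize(b['img'][150:250,240:360],None,fx=3,fy=3,interpolation=2)]); cv2.imwrite('pics/c8.png',t[:,:,::-1])
E
```

```text
time: 20.23
ee_pos: [0.5441, 0.1946, 0.1654]
tcp_rot: [-179.9, 0.0, 96.4]
wrist_force: [-0.0, -0.6, -3.4]
opening: 0.0286
{'time': 20.233, 'q': [19.69, 7.973, 4.172, 86.263, -0.012, 103.314], 'ee_pos': [0.544, 0.195, 0.165], 'tcp_rot': [-179.941, 0.026, 96.376], 'wrist_force': [-0.018, -0.563, -3.433], 'opening': 0.029}
shift(tool now) [-0.0001 -0.0001  0.0064] | 0.0064 turn [-0.06  0.03 -0.02] shift(tool then) [-0.0001 -0.0001  0.0064]
```

View pics/c8.png

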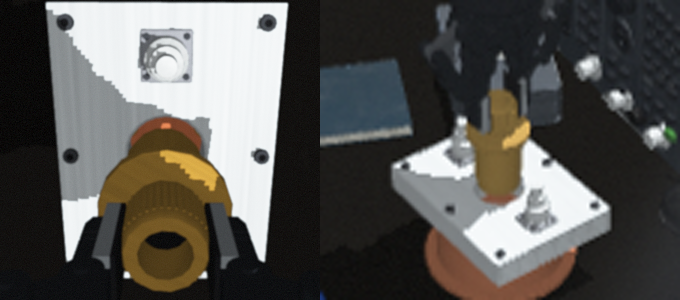

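The nose is centred just above the bore, with the mouth peeking out below it at (497,198). I'll lower it onto the lead-in while watching the force.

```bash
python3 -m handwheel '[[0,0,0.004,0,0,0],[0,0,0.004,0,0,0],[0,0,0.004,0,0,0],[0,0,0.002,0,0,0],[0,0,0,0,0,0],[0,0,0,0,0,0],[0,0,0,0,0,0],[0,0,0,0,0,0]]'
```

```text
time: 21.0
ee_pos: [0.5441, 0.1946, 0.1514]
tcp_rot: [-179.9, 0.0, 96.4]
wrist_force: [0.7, -0.6, -3.8]
opening: 0.0289
```

```bash
python3 -m handwheel '[[0,0,0.003,0,0,0],[0,0,0.003,0,0,0],[0,0,0.003,0,0,0],[0,0,0.003,0,0,0],[0,0,0.003,0,0,0],[0,0,0,0,0,0],[0,0,0,0,0,0],[0,0,0,0,0,0]]'
```

```text
time: 21.67
ee_pos: [0.5446, 0.1948, 0.1366]
tcp_rot: [180.0, 0.0, 96.4]
wrist_force: [4.3, 0.7, 1.1]
opening: 0.0293
```

```bash
python3 -m handwheel '[[0,0.0005,0.003,0,0,0],[0,0,0.003,0,0,0],[0,0,0.003,0,0,0],[0,0,0.003,0,0,0],[0,0,0,0,0,0],[0,0,0,0,0,0],[0,0,0,0,0,0],[0,0,0,0,0,0]]'
```

```text
time: 22.33
ee_pos: [0.5444, 0.1946, 0.1231]
tcp_rot: [-179.9, 0.0, 96.4]
wrist_force: [5.6, 2.9, -6.3]
opening: 0.0286
```

```bash
python3 -m handwheel '[[0.0004,0.001,0.003,0,0,0],[0,0,0.003,0,0,0],[0,0,0.003,0,0,0],[0,0,0.002,0,0,0],[0,0,0,0,0,0],[0,0,0,0,0,0],[0,0,0,0,0,0],[0,0,0,0,0,0]]'
python3 - <<'E'
from h import *
st()
E
```

```text
time: 23.0
ee_pos: [0.545, 0.195, 0.1122]
tcp_rot: [-179.8, 0.1, 96.4]
wrist_force: [1.8, -0.7, -8.3]
opening: 0.0288
{'time': 23.0, 'q': [19.693, 8.56, -1.035, 80.587, -0.018, 103.314], 'ee_pos': [0.545, 0.195, 0.112], 'tcp_rot': [-179.827, 0.06, 96.38], 'wrist_force': [1.823, -0.709, -8.267], 'opening': 0.029}
```

```bash
python3 -m handwheel '[[0,0,0.002,0,0,0],[0,0,0.0015,0,0,0],[0,0,0.0015,0,0,0],[0,0,0,0,0,0],[0,0,0,0,0,0],[0,0,0,0,0,0],[0,0,0,0,0,0],[0,0,0,0,0,0]]'
```

```text
time: 23.67
ee_pos: [0.5454, 0.1952, 0.108]
tcp_rot: [-179.9, 0.0, 96.4]
wrist_force: [-0.9, 1.3, -0.8]
opening: 0.0284
```

```bash
python3 -m handwheel '[[0,0,0.0015,0,0,0],[0,0,0,0,0,0],[0,0,0.001,0,0,0],[0,0,0,0,0,0],[0,0,0,0,0,0],[0,0,0,0,0,0],[0,0,0,0,0,0],[0,0,0,0,0,0]]'
```

```text
time: 24.33
ee_pos: [0.5454, 0.1952, 0.1068]
tcp_rot: [-180.0, 0.0, 96.4]
wrist_force: [-6.1, -0.8, 8.5]
opening: 0.0285
```

```bash
python3 -m handwheel '[[0,-0.0005,0.001,0,0,0],[0,0,0.001,0,0,0],[0,0,0.001,0,0,0],[0,0,0,0,0,0],[0,0,0,0,0,0],[0,0,0,0,0,0],[0,0,0,0,0,0],[0,0,0,0,0,0]]'
python3 - <<'E'
from h import *
st(); c=grab('wrist'); b=grab('scene'); t=np.hstack([c['img'][100:400,160:480],cv2.resize(b['img'][150:250,240:360],None,fx=3,fy=3,interpolation=2)]); cv2.imwrite('pics/c9.png',t[:,:,::-1])
W=cloud(c); hsv=cv2.cvtColor(c['img'],cv2.COLOR_RGB2HSV)
br=(hsv[...,0]>8)&(hsv[...,0]<28)&(hsv[...,1]>100); P=W[br]; P=P[np.hypot(*(P[:,:2]-[.545,.1955]).T)<.035]; q=P[(P[:,2]>.072)&(P[:,2]<.092)]; print(len(q),np.median(q[:,2]),np.nanmedian(W[105:135,215:240][...,2]),cv2.minEnclosingCircle(q[:,:2].astype(np.float32)))
E
```

```text
time: 25.0
ee_pos: [0.5453, 0.1952, 0.1067]
tcp_rot: [179.9, -0.0, 96.4]
wrist_force: [-12.1, -1.7, 27.0]
opening: 0.029
{'time': 25.0, 'q': [19.704, 8.376, -1.855, 79.622, -0.019, 103.329], 'ee_pos': [0.545, 0.195, 0.107], 'tcp_rot': [179.853, -0.015, 96.375], 'wrist_force': [-12.064, -1.683, 27.017], 'opening': 0.029}
5155 0.08235955576011483 0.07540647621355935 ((0.5451154112815857, 0.19659972190856934), 0.026425786316394806)
```

View pics/c9.png

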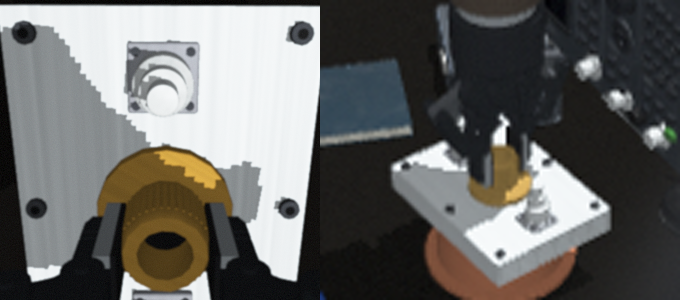

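It stopped hard at z 0.1067 with 27 N. The shoulder's upper face is 7.0 mm above the lid, which is its own thickness, so it is flush. I'll relax the load, release and retreat straight up.

```bash
python3 -m handwheel '[[0,-0.0008,-0.001,0,0,0],[0,0,-0.0008,0,0,0],[0,0,0,0,0,0],[0,0,0,0,0,0],[0,0,0,0,0,0],[0,0,0,0,0,0],[0,0,0,0,0,0],[0,0,0,0,0,0]]'
python3 -m handwheel '[[0,0,0,0,0,0],[0,0,0,0,0,0],[0,0,0,0,0,0],[0,0,0,0,0,0],[0,0,0,0,0,0],[0,0,0,0,0,0],[0,0,0,0,0,0],[0,0,0,0,0,0]]' 1
python3 -m handwheel '[[0,0,-0.005,0,0,0],[0,0,-0.01,0,0,0],[0,0,-0.02,0,0,0],[0,0,-0.025,0,0,0],[0,0,-0.03,0,0,0],[0,0,-0.03,0,0,0],[0,0,0,0,0,0],[0,0,0,0,0,0]]'
python3 -m handwheel '[[-0.03,0,-0.01,0,0,0],[-0.03,0,-0.01,0,0,0],[0,0,0,0,0,0],[0,0,0,0,0,0],[0,0,0,0,0,0],[0,0,0,0,0,0],[0,0,0,0,0,0],[0,0,0,0,0,0]]'
python3 - <<'E'
from h import *
st(); c=grab('wrist'); b=grab('scene'); t=np.hstack([cv2.resize(c['img'],(400,300)),b['img'][150:450,150:550]]); cv2.imwrite('pics/c10.png',t[:,:,::-1])
W=cloud(c); hsv=cv2.cvtColor(c['img'],cv2.COLOR_RGB2HSV)
br=(hsv[...,0]>8)&(hsv[...,0]<28)&(hsv[...,1]>100); P=W[br]; P=P[np.hypot(*(P[:,:2]-[.545,.1955]).T)<.035]
wh=W[(hsv[...,1]<40)&(hsv[...,2]>150)]; wh=wh[np.abs(wh[:,2]-.0755)<.003]; wh=wh[np.hypot(*(wh[:,:2]-[.545,.1955]).T)<.1]
def plane(X): 
    k=np.linalg.lstsq(np.c_[X[:,:2],np.ones(len(X))],X[:,2],rcond=None)[0]; return k,(k@[.545,.1955,1])
print('lid',len(wh),plane(wh))
for z in((.079,.086),(.106,.116)):
    q=P[(P[:,2]>z[0])&(P[:,2]<z[1])]; print(len(q),np.median(q[:,2]),plane(q),cv2.minEnclosingCircle(q[:,:2].astype(np.float32)))
E
```

```text
time: 25.77
ee_pos: [0.5452, 0.1952, 0.1067]
tcp_rot: [179.8, 0.0, 96.4]
wrist_force: [-2.4, -1.0, 13.6]
opening: 0.0287
time: 26.43
ee_pos: [0.5441, 0.195, 0.1044]
tcp_rot: [-179.9, 0.0, 96.4]
wrist_force: [-0.1, 0.5, -0.5]
opening: 0.0849
time: 27.1
ee_pos: [0.5451, 0.1954, 0.2274]
tcp_rot: [179.8, -0.0, 96.4]
wrist_force: [-0.2, 0.1, -0.9]
opening: 0.0855
time: 27.77
ee_pos: [0.5507, 0.1362, 0.244]
tcp_rot: [-179.9, 0.0, 96.4]
wrist_force: [0.1, -0.4, 0.3]
opening: 0.0858
{'time': 27.767, 'q': [13.895, 7.419, 12.257, 94.961, -0.015, 97.459], 'ee_pos': [0.551, 0.136, 0.244], 'tcp_rot': [-179.88, 0.031, 96.437], 'wrist_force': [0.142, -0.4, 0.324], 'opening': 0.086}
lid 28873 (array([-0.00126806,  0.00080627,  0.07584591]), np.float64(0.07531244245698089))
2869 0.08246537879651195 (array([-0.00681163, -0.000672  ,  0.08630708]), np.float64(0.0824633656590768)) ((0.5444596409797668, 0.19562628865242004), 0.026507457718253136)
1471 0.11017441815003354 (array([-0.00745013, -0.00021603,  0.11400698]), np.float64(0.10990442250652933)) ((0.5444517135620117, 0.19568705558776855), 0.01639675162732601)
```

The numbers agree, so I'll hand the job in: the shoulder is seated at 7.15 mm, its tilt is about 0.4° and its centre is within 0.7 mm of the bore.

Run:
```python
from h import *
order.job_done(); st()
```

```text
the job is handed in; nothing more can be done
the job is handed in; nothing more can be done
```

The sleeve is pressed into the cavity's bore, head up and let go, and the job was handed in at about 28 s of the 48 s allowed. No verdict was reported.

- **Standing it up:** I gripped the overhanging head, lifted the sleeve out of the rest, turned it upright and released it on the bench. Joint 2 hit its range stop on the first try, so the stand was moved farther out. A picture afterwards showed the sleeve standing alone.
- **Pressing it in:** I gripped the head again from straight above, jaws along the lid's x axis, and pushed until it stopped hard with 27 N at the wrist.
- **Last measurements, after release:** the shoulder's upper face was 7.15 mm above the lid; the shoulder is 7 mm thick. Tilt was about 0.4° and the centre lay about 0.7 mm from the bore's measured centre. The wrist force was near zero, with the gripper 0.24 m up and clear.

**Not fully checked:** the viewer's picture limit blocked my last picture, so the final state rests on the measurements alone. I did not measure the bystanders again; no path went through them, and they looked untouched in the pictures I could view.

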